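Move a latched battery pack from the charger to the stirrer

TASK

Move the battery pack from the charger to the small cordless stirrer: press the charger's release tab so that the pack pops forward, slide it out of the rail, and slide it into the stirrer's rail until the catch clicks up behind it and holds it. Work gently, never forcing the pack or the tab, and leave the other things on the bench where they are.

Things in the scene. Friction and masses are not known exactly. Their poses are not given: they have to be found in the camera images.
- pack: Battery pack to move: grey block 62 (x) x 40 (y) x 48 mm tall on a black foot plate 64 (x) x 52 (y) x 6 mm, 54 mm high in all, about 0.45 kg (within a third). Origin: centre of its underside; z up; +x: the end that enters a rail first. Held by the block's sides, 40 mm apart along y; in a rail, the part from 15 to 54 mm above its underside stays free.
- charger: Charger: fixed white dock that holds the pack at the start, slim housing behind the rail. Origin: mid rail, on the worktop; +x along the rail from the open mouth to the end stop, z up. Rail floor at z = 16 mm, x = -70 to 64 mm. End stop from x = 35 mm, 50 mm tall; housing behind it 58 mm tall. The latched pack's origin is at x = 0, y = 0, z = 16 mm, its axes as the dock's, within 0.08 rad of play.
- charger_mouth (a point): Start of the charger's rail walls, at x = -50, y = 0, z = 16 mm of it. The walls run from here to x = 53 mm, 57 mm apart inside, 69 mm outside, tops at z = 31 mm; lips on them, 45 mm apart, 8.5 mm above the floor, hold the foot plate down, so the pack leaves only toward -x and can be lifted once its origin is beyond x = -80 mm. In front, 20 mm of open floor between flared guides 12 mm tall.
- charger_catch_tab (a point): Centre of the top of the charger's release tab: grey ribbed plate 24 x 24 mm right of the rail, at x = -40, y = -55, z = 30 mm of the charger. Pressed straight down it travels 9 mm to a rigid bottom; the pack comes free at 5.5 to 6.5 mm; a light spring, 1 N at first, 2 N at the bottom, up to 1 N more from friction. Springs back. Over 30 N breaks it.
- charger_catch (a joint): How far the charger's catch is pressed down (m): 0 up, 0.009 fully down. When it is pressed, a sprung plunger (2.5 to 4.5 N) pushes the pack 10 mm toward the mouth, where it stays, off the catch, even when the tab is let go; from there it slides out freely. More than 40 N between pack and charger (springs included) damages it.
- stirrer: Small cordless stirrer with a round plate on a deeper housing, fixed, its rail empty. Origin, axes, rail floor, walls, lips and guides as the charger's; housing 63 mm tall from x = 68 mm on. Its end stop, plunger, catch and tab sit on a carriage set by hand: the pack latches with its origin anywhere from x = -8 to +16 mm, so the depth must be felt. More than 40 N between pack and dock (springs included) damages it.
- stirrer_mouth (a point): Start of the stirrer's rail walls, at x = -50, y = 0, z = 16 mm of it; the pack can be set on the open floor in front (pack origin at about x = -94 mm) and pushed in along +x. Somewhere between x = -93 and -69 mm it rides up over the sprung catch under its right side, then slides on (a few N).
- stirrer_catch (a joint): How far the stirrer's catch is pressed down (m): 0 up; 0.0035 to 0.006 while the pack lies over it; back near 0 when it has snapped up behind the pack. Let go, a latched pack is pushed back against the catch by the plunger; an unlatched one is pushed out again.
- stirrer_plunger (a joint): How far the stirrer's plunger is pushed in (m): 0 free, 0.0085 to 0.010 with the pack latched, 0.0125 with it against the rigid end stop. The pack meets the plunger 10 mm before the latched place (2.5 N, rising to 4.5 N); the end stop comes 2.5 mm after it.
- loose_cap_1: Bystander: blue screw cap, 21 mm across, 13 mm high; origin under its centre.
- sealing_film: Bystander: upright roll of sealing film, 54 mm across, 50 mm high; origin under its centre.
- marker_2: Bystander: slim pen, 138 mm long, lying; origin under its centre.
- tape_roll: Bystander: roll of tape lying flat, 69 mm across, 18 mm high; origin under its centre.
There are look-alikes about, which are no part of the job. What is shaped like the pack but purple or turquoise is not meant.

How it is judged:
By the outcome, as a careful person would: the job done as asked, in the order asked, and still so for the second after the job is handed in, with the robot touching nothing.
It also fails if it takes over 64 s, if anything falls off the work surface, if the arm or the gripper's body presses on something with over 40 N, if the wrist force passes 120 N, or if a joint passes its speed limit or range.

ROBOT

A 6-joint arm with a two-finger parallel gripper is mounted at the origin on a cart in front of the work surface, level with it; the furniture and walls round the work are solid. World frame = base frame: x ahead of the robot, y to its left, z up, the work surface at z = 0. Lengths are in mm, angles in rad, forces in N, time in s.
With the tool pointing down it reaches from about 275 to 750 mm from the base axis. Payload 10.2 kg.
Tool frame: the origin (TCP) lies on the centre line of the jaws, within the pads' length; the fingertips stand 25 mm ahead of it and the grasp point (between the pads) lies 6 mm ahead of it (arm.nose_length is the distance from the TCP to the fingertips, in mm); y points along the fingers, x is the direction in which the jaws open and shut, and the axes are right-handed (so a half turn about y gives the same grasp; the last joint's range is limited). The gripper opens to 85 mm and grips with 20 to 120 N. Pads are 22 mm wide; open, the fingers measure 114 mm over their backs; the gripper's body (76 mm by 85 mm) begins 54 mm behind the grasp point. The pads swing forward as they close: fully open they stand 13 mm farther back than shut.
Start: joints at [-0.223, 0.313, 1.498, -0, 1.331, -0.223], TCP at [525.006, -0.013, 223.194] pointing down, gripper open.
Joint ranges: [-2.94, 2.94], [-0.97, 2.17], [0.19, 2.56], [-1.23, 4.37], [0.02, 3.11], [-2.88, 2.88]. Speed limits (rad/s): [2.39, 2.39, 3.01, 3.14, 3.14, 3.14].

INTERFACE

Orientations are given as a unit quaternion [x, y, z, w].
In Python, from plant import arm gives the robot as it stands. Calls block until the motion is done:
- arm.reach(position, orientation): joint-space move of the TCP to a pose.
- arm.movel(position, frame=None, speed=150, until_force=None): straight line of the TCP; frame=None keeps the orientation; speed is the mean speed in mm/s. With until_force (N) it stops when the force on the tool has changed by that much, and returns True; else False.
- arm.goto_joints(angles): joint-space move.
- arm.gripper_to(opening): opening from 0.0 (shut) to 1.0 (fully open); the grip force is fixed at half the most; returns when the fingers have stopped.
- arm.dwell(seconds).
- arm.solve_ik(position, orientation): joint angles nearest the present ones, or None.
- arm.sense(): the state.
- arm.grab_frame(name): name is "scene" or "side" or "wrist"; returns a dict with "pixels" (420x560x3 uint8, blue, green, red), "depth" (420x560 float32, mm along the optical axis (not along the pixel's ray), 0 where there is no reading), "fovy" (degrees; the focal length in pixels is half the picture's height over the tangent of half this angle, whatever the lens; pixels are square), "cx", "cy" (the principal point, pixels), "R" (3x3) and "t" (3): a world point X has camera coordinates R X + t; the wrist camera has in their place "hand_eye" (4x4, takes a point from camera to tool coordinates, whose origin is the TCP and whose axes are the tool frame's). Camera axes: x right, y down, z forward; pixel columns grow to the right and rows downward; lengths in mm; the calibration is good to about 2 mm. A picture is of the moment at which its call begins: read the wrist's pose just before it.
A pose or a line that the arm cannot do raises arm.PlanningError and nothing moves.
- arm.finish_job(): hands the job in, once; it reports no verdict.
Trained networks look in a picture, given as the dict that the camera call returned (one of the last four; its "shot" number tells which), for a name from the list of things; names that differ only in an ending like _2 or _b are one class to them, and where a whole thing is asked for, a point or a joint stands for the part that bears it (a point fixed in the world has none). Each returns a list of dicts, best first, with "confidence" (0 to 1); they miss things now and then, are a little off and sometimes report something else, mostly with a low value. They report only what shows in the picture. A call takes as long as a camera call. They do not tell look-alikes from the thing itself.
- arm.cut_out(query, picture): "region" (420x560 bool, what is visible of it) and "box" ([left, top, width, height] in pixels, round what is visible of it).
- arm.spot_point(query, picture): "at" ([column, row] in pixels: a listed point, or the origin of a listed thing).
The state is a dict: "time_s": time; "joints": joint angles; "joint_velocities": joint speeds; "effort": joint torques, N m; "eef_pos": TCP position; "eef_rot": TCP orientation; "contact_force": force on the tool from outside, world axes, zero at the start; "moment": the same for the moment, N m; "width": opening from 0.0 (shut) to 1.0 (fully open).
Only numpy, scipy, OpenCV 4.12 (cv2) and the standard library are available. Lean on these libraries where they do the work, as an engineer would, in place of code of your own. Each camera call takes 0.05 s, during which the arm holds its last target. There are 200 camera calls.

## Working session

There is one attempt and no reset: what is moved stays moved. The work goes in short steps, each a Python script; the robot and the scene stay as the last script left them, time stands still between calls to the robot, and variables do not carry over. Pictures are saved under pics/ and viewed, about 8 in all and at most 12, crops included, and the job is handed in when it is done.

```bash
ls; mkdir -p pics
cat > h.py <<'E'
import numpy as np, cv2
from plant import arm
def K(p):
    f=210/np.tan(np.radians(p["fovy"])/2); return f,p["cx"],p["cy"]
def pose():
    s=arm.sense(); return np.array(s["eef_pos"]),np.array(s["eef_rot"])
def cloud(p,tp=None):
    """world xyz per pixel (420x560x3)"""
    f,cx,cy=K(p); d=p["depth"]; v,u=np.mgrid[0:420,0:560]
    c=np.stack([(u-cx)/f*d,(v-cy)/f*d,d],-1)
    if "R" in p: return (c-np.array(p["t"]))@np.array(p["R"])
    from scipy.spatial.transform import Rotation as Ro
    H=np.array(p["hand_eye"]); c=c@H[:3,:3].T+H[:3,3]
    return c@Ro.from_quat(tp[1]).as_matrix().T+tp[0]
E
python3 - <<'E'
from h import *
ims=[]
for n in ["scene","side"]:
    p=arm.grab_frame(n); W=cloud(p); cv2.imwrite(f"pics/{n}0.png",p["pixels"]); np.savez(f"{n}0.npz",W=W,px=p["pixels"])
    for q in ["pack","charger","stirrer","charger_mouth","stirrer_mouth","charger_catch_tab"]:
        for r in arm.spot_point(q,p)[:3]:
            c,w=[int(round(x)) for x in r["at"]]
            print(n,q,round(r["confidence"],2),(c,w),W[min(max(w,0),419),min(max(c,0),559)].round(0))
print(arm.sense())
E
```

```text
pics
scene pack 0.86 (305, 231) [545. 113.  35.]
scene pack 0.78 (340, 262) [534. -15.  27.]
scene pack 0.78 (453, 222) [ 819. -153.   51.]
scene charger 0.69 (306, 238) [535. 100.  26.]
scene stirrer 0.9 (252, 191) [558. 329.  29.]
scene charger_mouth 0.97 (286, 233) [520. 158.  13.]
scene stirrer_mouth 0.91 (231, 192) [524. 382.  13.]
scene charger_catch_tab 0.62 (194, 204) [418. 417.  18.]
scene charger_catch_tab 0.55 (306, 245) [514.  80.  32.]
scene charger_catch_tab 0.38 (233, 194) [520. 369.  17.]
side pack 0.85 (418, 251) [ 823. -157.   20.]
side pack 0.65 (302, 255) [538. -25.  13.]
side pack 0.56 (282, 231) [547.  99.  28.]
side charger 0.58 (281, 234) [543.  99.  19.]
side stirrer 0.96 (252, 210) [556. 322.   9.]
side stirrer 0.62 (274, 234) [522. 102.  22.]
side charger_mouth 0.94 (269, 232) [525. 137.  13.]
side stirrer_mouth 0.64 (239, 208) [508. 320.  25.]
side charger_catch_tab 0.58 (273, 231) [523. 109.  29.]
{'time_s': 0.7, 'joints': array([-2.23411741e-01,  3.12878368e-01,  1.49771255e+00, -1.83207912e-05,
        1.33098296e+00, -2.23409678e-01]), 'joint_velocities': array([ 0.00102451, -0.00095204,  0.00010454, -0.00099174,  0.00155631,
        0.00016962]), 'effort': array([-7.19583986e-04, -4.12100315e+01, -2.59878302e+01, -2.24540531e-04,
        5.08142130e-04,  1.69339137e-05]), 'eef_pos': array([ 5.25003829e+02, -2.40068484e-02,  2.23200522e+02]), 'eef_rot': array([ 7.07114387e-01,  5.88793391e-06,  4.27009814e-06, -7.07099175e-01]), 'contact_force': array([-0.71246752, -0.35151033, -0.04987346]), 'moment': array([ 0.00494   , -0.04585255,  0.00927656]), 'width': 0.9952601153704037}
```

Run:
```python
import cv2,numpy as np
a=cv2.imread("pics/scene0.png");b=cv2.imread("pics/side0.png")
cv2.imwrite("pics/both.png",np.hstack([cv2.resize(a[130:330,150:500],None,fx=2.28,fy=2.28)]))
cv2.imwrite("pics/sd.png",cv2.resize(b[140:320,180:460],None,fx=2.8,fy=2.8))
```

```text
(no output)
```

View pics/both.png

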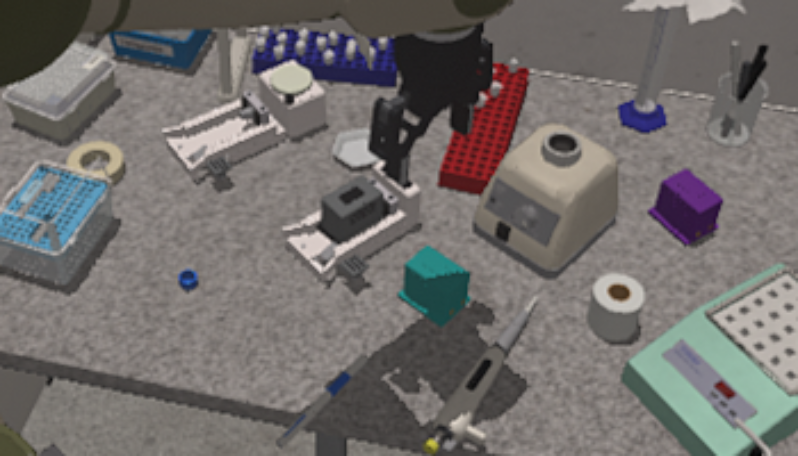

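View pics/sd.png

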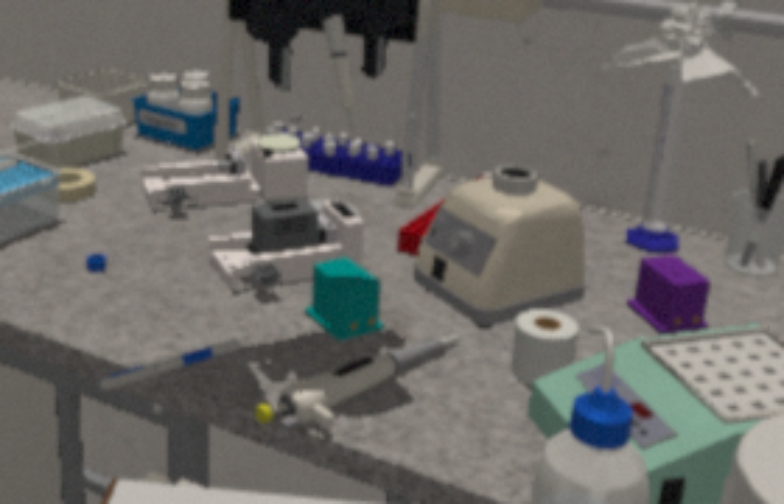

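The grey pack sits in the white charger at scene (305,222), with the tab right of it at about (305,247). The empty stirrer is at about (250,190). The look-alikes, turquoise at (340,262) and purple at (453,222), stand free and aren't the target. Next are wrist views from above both docks.

```bash
cat >> h.py <<'E'
from scipy.spatial.transform import Rotation as Ro
def down(yaw):
    """tool y down, tool x (jaw axis) at world angle yaw"""
    c,s=np.cos(yaw),np.sin(yaw); x=np.array([c,s,0]); y=np.array([0,0,-1.]); z=np.cross(x,y)
    return Ro.from_matrix(np.column_stack([x,y,z])).as_quat()
E
python3 - <<'E'
from h import *
for n,pos in [("ch",[530,75,290]),("st",[530,310,290])]:
    arm.reach(pos,down(0)); arm.dwell(.2)
    tp=pose(); p=arm.grab_frame("wrist"); W=cloud(p,tp)
    if n=="ch": print(np.array(p["hand_eye"]).round(2),p["fovy"])
    np.savez(f"w_{n}.npz",W=W,px=p["pixels"]); cv2.imwrite(f"pics/w_{n}.png",p["pixels"])
    for q in ["pack","charger","stirrer","charger_mouth","stirrer_mouth","charger_catch_tab"]:
        for r in arm.spot_point(q,p)[:2]:
            c,w=[int(round(x)) for x in r["at"]]
            print(n,q,round(r["confidence"],2),(c,w),W[min(max(w,0),419),min(max(c,0),559)].round(0))
print(arm.sense()["time_s"])
a=cv2.imread("pics/w_ch.png");b=cv2.imread("pics/w_st.png")
cv2.imwrite("pics/w2.png",cv2.resize(np.vstack([a,b]),None,fx=.714,fy=.714))
E
```

```text
[[   1.      0.     -0.     -1.56]
 [   0.     -0.28    0.96 -150.56]
 [   0.     -0.96   -0.28   70.24]
 [   0.      0.      0.      1.  ]] 59.66798145535164
ch pack 0.96 (296, 227) [548.  20.  54.]
ch pack 0.96 (509, 321) [761. -60. 114.]
ch charger_catch_tab 0.57 (259, 171) [507.  78.  30.]
ch charger_catch_tab 0.32 (261, 122) [509. 131.  16.]
st pack 0.79 (297, 308) [552. 151.  50.]
st pack 0.6 (294, 381) [551.  30.  31.]
st charger 0.59 (298, 302) [554. 150.  35.]
st stirrer 0.8 (312, 135) [568. 351.  17.]
st charger_mouth 0.67 (263, 304) [510. 136.  15.]
st charger_mouth 0.63 (296, 311) [550. 151.  58.]
st stirrer_mouth 0.89 (273, 126) [524. 361.  17.]
st stirrer_mouth 0.47 (296, 309) [551. 151.  53.]
st charger_catch_tab 0.86 (262, 347) [508.  82.  31.]
3.2167
```

View pics/w2.png

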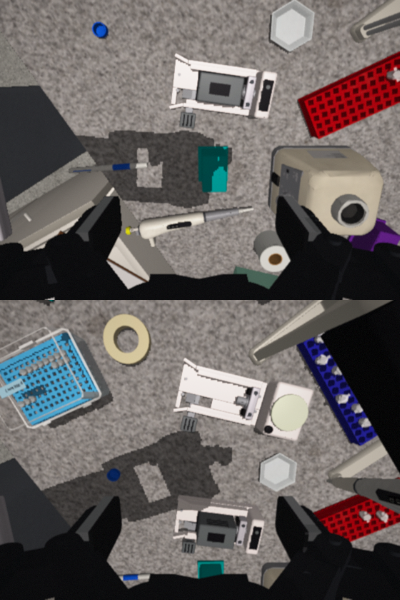

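```bash
cat > fit.py <<'E'
from h import *
from scipy.optimize import minimize
def model(l,kind):
    x,y=l[:,0],l[:,1]; a=abs(y); z=np.full(len(l),np.nan)
    z[(x>-70)&(x<60)&(a<28)]=16
    z[(x>-50)&(x<53)&(a>28.5)&(a<34.5)]=31
    z[(a>38)&(a<42)&(x>-20)&(x<55)]=0; z[(y>40)&(y<55)&(x>-50)&(x<50)]=0
    z[(x<-76)&(x>-90)&(a<40)]=0
    if kind=="ch":
        z[(x>-32)&(x<32)&(a<26)]=22
        z[(x>-31)&(x<31)&(a<20)]=70
        z[(x>35)&(x<50)&(a<20)]=np.nan
        z[(abs(x+40)<12)&(abs(y+55)<12)]=30
    else:
        z[(x>15)&(a<28)]=np.nan
        z[(x>68)&(x<72)&(a<20)]=63; z[(a>22)&(a<28)&(x>-50)]=np.nan
    return z
def fit(W,kind,g,dz=None):
    P=W.reshape(-1,3); P=P[(np.hypot(P[:,0]-g[0],P[:,1]-g[1])<110)&(P[:,2]>-15)&(P[:,2]<90)]
    tab=P[P[:,2]<12][:,2]; dz=np.median(tab) ; P=P-[0,0,dz]
    def loc(q):
        c,s=np.cos(q[2]),np.sin(q[2]); d=P[:,:2]-q[:2]; return np.column_stack([d@[c,s],d@[-s,c]])
    def cost(q):
        r=model(loc(q),kind)-P[:,2]; ok=~np.isnan(r)
        return np.minimum(abs(r[ok]),10).mean()
    best=min(((cost((g[0]+i,g[1]+j,g[2]+k)),i,j,k) for i in range(-24,25,4) for j in range(-24,25,4) for k in np.arange(-.3,.31,.1)))
    q0=np.array(g)+best[1:]
    sx=np.array([q0]+[q0+d for d in np.diag([4,4,.06])])
    r=minimize(cost,q0,method="Nelder-Mead",options=dict(initial_simplex=sx,xatol=1e-3,fatol=1e-5))
    return r.x,r.fun,dz,loc(r.x),P
E
python3 - <<'E'
from fit import *
for k,f,g in [("ch","w_ch",(545,115,-.1)),("ch","w_st",(545,115,-.1)),("st","w_st",(560,350,-.1)),("ch","scene0",(545,115,-.1)),("st","scene0",(560,350,-.1))]:
    W=np.load(f+".npz")["W"]; q,c,dz,l,P=fit(W,k,g)
    print(k,f,q.round(3),round(c,2),round(dz,1),len(P))
    if f=="w_"+k:
        i=np.argwhere(abs(l)[:,1]<20)[:,0]
        for x in range(-80,90,6):
            m=i[(abs(l[i,0]-x)<3)]; print(x,np.median(P[m,2]).round(0) if len(m) else None,end="; ")
        print()
        if k=="ch":
            m=(P[:,2]>62); r=cv2.minAreaRect(P[m][:,:2].astype(np.float32)); print("pack top",r)
E
```

```text
ch w_ch [ 5.57090e+02  1.29923e+02 -1.38000e-01] 2.46 0.0 28734
-80 0.0; -74 -0.0; -68 16.0; -62 16.0; -56 16.0; -50 16.0; -44 16.0; -38 16.0; -32 22.0; -26 70.0; -20 70.0; -14 70.0; -8 70.0; -2 70.0; 4 70.0; 10 70.0; 16 70.0; 22 70.0; 28 70.0; 34 46.0; 40 48.0; 46 50.0; 52 49.0; 58 54.0; 64 58.0; 70 59.0; 76 57.0; 82 None; 88 None; 
pack top ((557.7276611328125, 129.82247924804688), (40.70505142211914, 61.981292724609375), 82.38687133789062)
ch w_st [ 5.57145e+02  1.28842e+02 -1.38000e-01] 3.59 0.0 18696
st w_st [ 5.71169e+02  3.51379e+02 -2.40000e-01] 1.25 -0.0 29625
-80 0.0; -74 15.0; -68 16.0; -62 16.0; -56 16.0; -50 16.0; -44 16.0; -38 16.0; -32 16.0; -26 16.0; -20 16.0; -14 16.0; -8 16.0; -2 16.0; 4 16.0; 10 16.0; 16 16.0; 22 16.0; 28 35.0; 34 49.0; 40 50.0; 46 49.0; 52 16.0; 58 16.0; 64 39.0; 70 62.0; 76 63.0; 82 63.0; 88 63.0; 
ch scene0 [ 5.59668e+02  1.31807e+02 -1.38000e-01] 5.38 -0.1 4102
st scene0 [ 5.72209e+02  3.53590e+02 -2.11000e-01] 3.46 -0.1 3572
```

```bash
cat >> h.py <<'E'
CH=np.array([557.1,129.9,-.138]); ST=np.array([571.2,351.4,-.235])
def wp(D,x,y,z):
    c,s=np.cos(D[2]),np.sin(D[2]); return [D[0]+c*x-s*y,D[1]+s*x+c*y,z]
def F(): return np.array(arm.sense()["contact_force"]).round(1)
def snap(n):
    arm.dwell(.2); tp=pose(); p=arm.grab_frame("wrist"); W=cloud(p,tp)
    np.savez(f"{n}.npz",W=W,px=p["pixels"]); cv2.imwrite(f"pics/{n}.png",p["pixels"]); return p,W
def top(W,D,zr=(62,80)):
    P=W.reshape(-1,3); P=P[(P[:,2]>zr[0])&(P[:,2]<zr[1])]
    c,s=np.cos(D[2]),np.sin(D[2]); d=P[:,:2]-D[:2]; l=np.column_stack([d@[c,s],d@[-s,c]])
    l=l[(l[:,0]>-120)&(l[:,0]<45)&(abs(l[:,1])<32)]
    return len(l), cv2.minAreaRect(l.astype(np.float32))
E
python3 - <<'E'
from h import *
print(arm.nose_length)
q=down(CH[2]); arm.gripper_to(0.0)
arm.reach(wp(CH,-40,-55,90),q); arm.movel(wp(CH,-40,-55,62),speed=80)
arm.dwell(.2); print("F0",F(),arm.nose_length)
hit=arm.movel(wp(CH,-40,-55,45),speed=12,until_force=8)
print(hit,pose()[0].round(1),F()); arm.dwell(.2); print(F())
arm.movel(wp(CH,-40,-55,100),speed=120)
arm.gripper_to(1.0)
arm.reach([530,75,290],down(0)); p,W=snap("popped"); print(top(W,CH),arm.sense()["time_s"])
E
```

```text
25.0
F0 [-0.9  0.6  0.3] 25.0
False [510.   80.9  45.1] [-0.3 -0.4 -0.2]
[ 0.3  0.3 -0.1]
(2616, ((0.6674251556396484, -0.027608871459960938), (61.99560546875, 40.77045440673828), 0.34300497174263)) 10.0417
```

Run:
```python
from h import *
z=np.load("popped.npz"); W=z["W"]; c,s=np.cos(CH[2]),np.sin(CH[2]); d=W[...,:2]-CH[:2]
lx=d@[c,s]; ly=d@[-s,c]
H=np.full((24,30),-1)
for i,y in enumerate(range(-30,-78,-2)):
    for j,x in enumerate(range(-70,-10,2)):
        m=(abs(lx-x)<1.2)&(abs(ly-y)<1.2)
        if m.any(): H[i,j]=np.median(W[...,2][m])
print("x",list(range(-70,-10,2)))
for i,r in enumerate(H): print(-30-2*i,*["%3d"%v for v in r])
px=z["pixels"] if "pixels" in z else z["px"]
cv2.imwrite("pics/cp.png",cv2.resize(px[60:200,200:400],None,fx=4,fy=4))
```

```text
x [-70, -68, -66, -64, -62, -60, -58, -56, -54, -52, -50, -48, -46, -44, -42, -40, -38, -36, -34, -32, -30, -28, -26, -24, -22, -20, -18, -16, -14, -12]
-30  16  16  16  15   0   0  -1   0   0   0  28  30  30  31  30  30  31  30  31  30  30  30  30  30  31  30  30  31  30  30
-32  16  15  16  16   0   0   1  24  27  26  29  31  31  30  30  30  30  31  31  31  30  30  30  31  31  31  30  30  30  30
-34  15  16  16  18  16  26  27  27  27  27  28  31  30  30  30  31  31  30  31  30  30  30  31  29  30  31  31  30  30  30
-36  16  21  28  28  28  27  28  27  27  27  -1  -1  15  14  15  15  14  14  -1  -1  -1  -1  -1  -1  -1  -1  -1  -1  -1  -1
-38  28  27  28  27  28  27  27  -1   1   0   0   0  14  15  15  15  15  15  14  -1   0   0   0   0   0   0   0   0   0   0
-40  28  28  27  27  27  -1   0   1   1   0   0   0   7  15  15  15 388  15  14   0   0   0   0   0   0   0   0   0   0   0
-42  -1  -1  -1   0   0   0   0   0   0   0   0   0   8  15 383 386 387  15   7   0   0   0   0   0   0   0   0   0   0   0
-44   0   0   0   0   0   0   0 375 380 381 381 380 382 383 384 384  29  28  27
[... 1328 characters left out ...]
  30  29  29  29  28  28  29  29  30  29  29  14   0   0   0   0   0   0   0   0
-68 361   0   0 325 328   0   0   0   0  -1  -1  -1  -1  28  -1  -1  -1  28  -1  -1  -1  -1   0   0   0   0   0   0   0   0
-70 360  -1   0 320 326   1   1   1   0   0  -1  -1  -1  -1  -1  -1  -1  -1  -1  -1  -1   0   0   0   0   1   0   0   0   0
-72 360   0   0   0 325   0   0   0   0   0   0   0   0  -1   0   1   0  -1   0   0   0   0   0   0   0   0   0   0   0   0
-74 360   0   0   0 326   0   0   0   0   1   0   0   0   0   0   0   0   0   0   0   0   0   0   0   0   1   0   0   0   0
-76   0   0   0   0 323   0   0   0   0   0   0   0   0   0   0   0   0   0   0   0   0   0   0   0   0   0   0   0   0   0
```

View pics/cp.png

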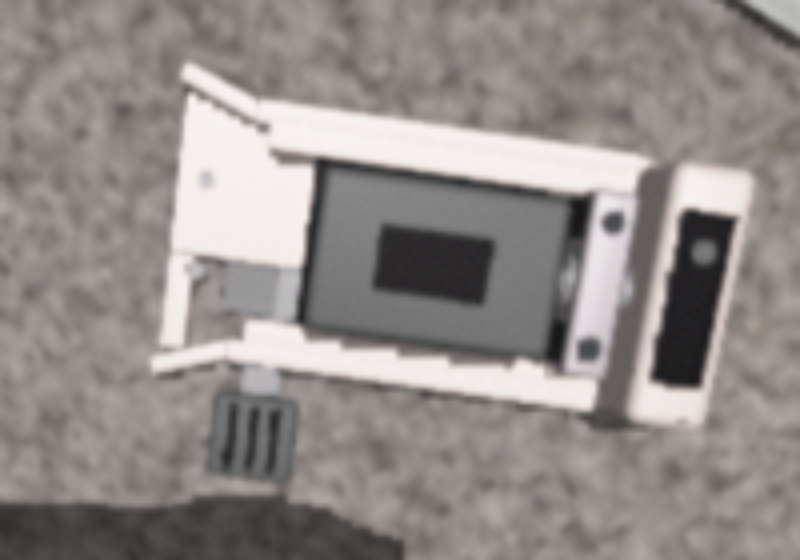

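Run:
```python
from h import *
q=down(CH[2]); arm.gripper_to(0.0); print(arm.sense()["width"])
arm.reach(wp(CH,-40,-55,90),q); arm.movel(wp(CH,-40,-55,50),speed=60)
arm.dwell(.2); print(F(),pose()[0].round(1),arm.sense()["time_s"])
p=arm.grab_frame("side"); cv2.imwrite("pics/sp.png",cv2.resize(p["pixels"][180:280,220:360],None,fx=5,fy=5))
```

```text
0.0037308947854196592
[-0.2  0.1 -0.1] [510.1  80.9  50.3] 12.6417
```

View pics/sp.png

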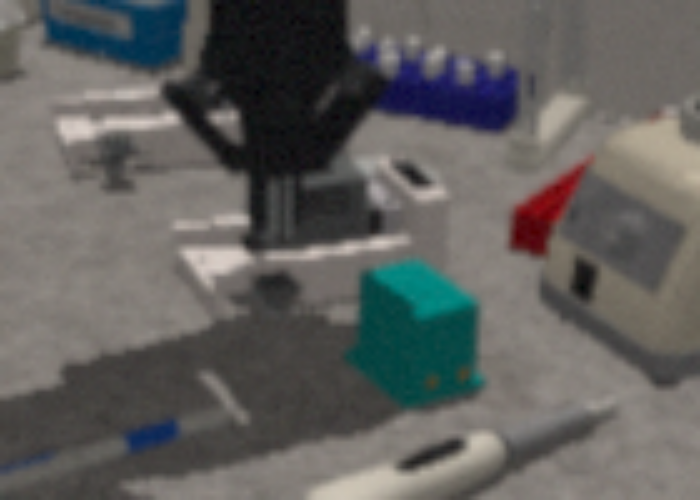

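Run:
```python
from h import *
for n in ["side","scene"]:
    p=arm.grab_frame(n); W=cloud(p); f,cx,cy=K(p)
    for nm,X in [("exp tip",np.array([*pose()[0][:2],25.3])),("tab",np.array(wp(CH,-40,-55,30)))]:
        c=np.array(p["R"])@X+np.array(p["t"]); print(n,nm,(c[:2]/c[2]*f+[cx,cy]).round(1),"depth",c[2].round(0))
    g=p["pixels"].max(2)
    d=np.hypot(W[...,0]-510,W[...,1]-81); 
    if n=="side":
        for r in range(222,246): 
            print(r,[tuple(W[r,c].round(0).astype(int)) for c in range(268,284,4)])
```

```text
side exp tip [273.7 236.9] depth 1099.0
side tab [273.7 235.4] depth 1097.0
222 [(np.int64(569), np.int64(231), np.int64(-1)), (np.int64(499), np.int64(72), np.int64(77)), (np.int64(511), np.int64(70), np.int64(75)), (np.int64(526), np.int64(75), np.int64(71))]
223 [(np.int64(535), np.int64(165), np.int64(29)), (np.int64(502), np.int64(77), np.int64(72)), (np.int64(509), np.int64(68), np.int64(74)), (np.int64(524), np.int64(71), np.int64(69))]
224 [(np.int64(534), np.int64(162), np.int64(27)), (np.int64(499), np.int64(72), np.int64(71)), (np.int64(509), np.int64(68), np.int64(70)), (np.int64(548), np.int64(114), np.int64(44))]
225 [(np.int64(530), np.int64(155), np.int64(27)), (np.int64(501), np.int64(75), np.int64(67)), (np.int64(511), np.int64(70), np.int64(66)), (np.int64(547), np.int64(112), np.int64(42))]
226 [(np.int64(531), np.int64(157), np.int64(23)), (np.int64(501), np.int64(76), np.int64(63)), (np.int64(511), np.int64(70), np.int64(63)), (np.int64(547), np.int64(112), np.int64(39))]
227 [(np.int64(531), np.int64(158), np.int64(19)), (np.int64(530), np.int64(128), np.int64(
[... 2838 characters left out ...]
t64(74), np.int64(12)), (np.int64(537), np.int64(92), np.int64(-2))]
243 [(np.int64(502), np.int64(100), np.int64(-1)), (np.int64(514), np.int64(99), np.int64(-3)), (np.int64(515), np.int64(76), np.int64(7)), (np.int64(534), np.int64(86), np.int64(-2))]
244 [(np.int64(499), np.int64(94), np.int64(-1)), (np.int64(512), np.int64(93), np.int64(-3)), (np.int64(519), np.int64(83), np.int64(0)), (np.int64(531), np.int64(82), np.int64(-2))]
245 [(np.int64(497), np.int64(91), np.int64(-2)), (np.int64(509), np.int64(88), np.int64(-3)), (np.int64(517), np.int64(79), np.int64(-1)), (np.int64(527), np.int64(75), np.int64(-2))]
scene exp tip [304.8 247.3] depth 1279.0
scene tab [304.8 246.2] depth 1276.0
```

Run:
```python
from h import *
for f in ["side0","scene0"]:
    W=np.load(f+".npz")["W"]; m=(np.hypot(W[...,0]-525,W[...,1])<75)&(W[...,2]>100); z=W[m]
    o=np.argsort(z[:,2])[:200:20]; print(f,z[o].round(0).tolist())
for n in ["side","scene"]:
    W=cloud(arm.grab_frame(n)); m=(np.hypot(W[...,0]-510,W[...,1]-81)<22)&(W[...,2]>36); z=W[m]
    o=np.argsort(z[:,2])[:100:6]; print(n,z[o].round(0).tolist())
arm.gripper_to(1.0); arm.reach(wp(CH,-40,-55,150),down(CH[2])); arm.dwell(.2); print(pose()[0])
for w in [1,.45,0]:
    arm.gripper_to(w)
    W=cloud(arm.grab_frame("side")); m=(np.hypot(W[...,0]-510,W[...,1]-81)<65)&(W[...,2]>80); z=W[m]
    o=np.argsort(z[:,2])[:100:10]; print(w,arm.sense()["width"],z[o].round(0).tolist())
print(arm.sense()["time_s"])
```

```text
side0 [[571.0, 4.0, 242.0], [477.0, -10.0, 247.0], [471.0, 4.0, 251.0], [480.0, -11.0, 254.0], [470.0, 2.0, 257.0], [475.0, -3.0, 260.0], [570.0, -10.0, 263.0], [471.0, -6.0, 266.0], [479.0, -11.0, 269.0], [471.0, -1.0, 272.0]]
scene0 [[477.0, -6.0, 243.0], [568.0, -4.0, 250.0], [567.0, 10.0, 253.0], [467.0, 6.0, 256.0], [565.0, 8.0, 258.0], [475.0, -6.0, 262.0], [568.0, 6.0, 264.0], [567.0, -12.0, 267.0], [469.0, -6.0, 270.0], [476.0, -10.0, 273.0]]
side [[505.0, 77.0, 55.0], [516.0, 68.0, 60.0], [504.0, 75.0, 63.0], [504.0, 70.0, 65.0], [498.0, 82.0, 67.0], [501.0, 76.0, 69.0], [515.0, 67.0, 70.0], [506.0, 73.0, 72.0], [497.0, 74.0, 73.0], [506.0, 73.0, 75.0], [520.0, 69.0, 77.0], [524.0, 72.0, 78.0], [504.0, 76.0, 80.0], [508.0, 71.0, 82.0], [506.0, 75.0, 83.0], [523.0, 70.0, 85.0], [524.0, 73.0, 87.0]]
scene [[501.0, 73.0, 60.0], [501.0, 72.0, 65.0], [502.0, 73.0, 67.0], [495.0, 77.0, 70.0], [503.0, 71.0, 71.0], [509.0, 70.0, 74.0], [494.0, 75.0, 75.0], [506.0, 70.0, 77.0], [497.0, 86.0, 79.0], [495.0, 77.0, 81.0], [496.0, 82.0, 83.0], [519.0, 73.0, 86.0], [496.0, 81.0, 87.0], [4
[... 160 characters left out ...]
169.0], [462.0, 84.0, 171.0], [462.0, 82.0, 175.0], [462.0, 83.0, 177.0], [564.0, 65.0, 179.0], [465.0, 77.0, 181.0], [459.0, 82.0, 183.0], [551.0, 60.0, 185.0], [457.0, 79.0, 187.0], [565.0, 68.0, 189.0]]
0.45 0.4513823940182167 [[533.0, 86.0, 157.0], [530.0, 75.0, 161.0], [529.0, 74.0, 164.0], [533.0, 64.0, 167.0], [533.0, 65.0, 169.0], [530.0, 70.0, 171.0], [485.0, 76.0, 173.0], [532.0, 85.0, 175.0], [532.0, 85.0, 177.0], [487.0, 74.0, 179.0]]
0 0.0034418495153140517 [[507.0, 73.0, 157.0], [512.0, 71.0, 162.0], [499.0, 85.0, 165.0], [511.0, 70.0, 168.0], [502.0, 75.0, 171.0], [519.0, 72.0, 172.0], [522.0, 72.0, 175.0], [502.0, 70.0, 178.0], [498.0, 74.0, 180.0], [497.0, 83.0, 183.0]]
15.7
```

The cameras show the shut fingertips about 6–8 mm above the reported TCP. That's roughly 31 mm shorter than the documented nose length, and it explains why nothing was felt. I'll press again, guarded, using the observed tip.

Run:
```python
from h import *
arm.gripper_to(0.0); q=down(CH[2])
arm.movel(wp(CH,-40,-55,36),speed=120); arm.dwell(.2); print("F0",F())
for z in range(33,6,-3):
    hit=arm.movel(wp(CH,-40,-55,z),speed=15,until_force=8); print(z,hit,pose()[0][2].round(1),F())
    if hit: break
print(F())
arm.movel(wp(CH,-40,-55,100),speed=150)
arm.gripper_to(1.0)
arm.reach([530,75,290],down(0)); p,W=snap("popped2"); print(top(W,CH),arm.sense()["time_s"])
```

```text
F0 [ 0.1  0.  -0.9]
33 False 32.9 [ 0.4  0.4 -0.6]
30 False 29.9 [ 0.4 -0.4  0.2]
27 False 26.9 [ 0.4 -0.1 -0.1]
24 False 23.9 [ 0.9  1.  -0.4]
21 False 20.9 [-0.7  0.4 -0.4]
18 False 17.9 [-0.2  0.1  0.3]
15 False 14.9 [-0.6  1.4  1.3]
12 True 12.7 [-1.4  0.3  7.4]
[-1.4  0.3  7.4]
(2625, ((-8.249814987182617, 0.12125587463378906), (40.862422943115234, 62.053619384765625), 89.96720123291016)) 22.4833
```

The pack popped about 9 mm. The tab bottomed at TCP 12.7, so the shut tip sits at TCP + 8 mm. I'll refine the dock poses offline with a better optimiser before gripping.

```bash
cat > refit.py <<'E'
from fit import *
from scipy.optimize import differential_evolution
def refit(W,kind,g,r=6):
    P=W.reshape(-1,3); P=P[(np.hypot(P[:,0]-g[0],P[:,1]-g[1])<110)&(P[:,2]>-10)&(P[:,2]<75)]
    def cost(q):
        c,s=np.cos(q[2]),np.sin(q[2]); d=P[:,:2]-q[:2]; l=np.column_stack([d@[c,s],d@[-s,c]])
        e=model(l,kind)-P[:,2]; 
        if kind=="ch": e[(abs(l[:,0])<46)&(abs(l[:,1])<28)]=np.nan
        e=e[~np.isnan(e)]; return np.minimum(abs(e),8).mean()
    b=[(g[0]-r,g[0]+r),(g[1]-r,g[1]+r),(g[2]-.12,g[2]+.12)]
    o=differential_evolution(cost,b,seed=1,popsize=12,maxiter=40,tol=1e-6,polish=False); return o.x.round(3),round(o.fun,2)
E
python3 - <<'E'
from refit import *
for f,k,g in [("w_ch","ch",CH),("popped2","ch",CH),("w_st","st",ST)]: print(f,refit(np.load(f+".npz")["W"],k,g))
for yw in (np.pi/2,-np.pi/2):
    for D,x,z in [(CH,-9,28),(CH,-100,28),(CH,-100,110),(ST,-130,110),(ST,-94,28),(ST,16,28)]:
        j=arm.solve_ik(wp(D,x,0,z),down(D[2]+yw)); print(round(yw,1),x,z,None if j is None else np.round(j,2))
E
```

```text
w_ch (array([ 5.52980e+02,  1.29968e+02, -1.35000e-01]), np.float64(1.67))
popped2 (array([ 5.52863e+02,  1.29405e+02, -1.33000e-01]), np.float64(1.99))
w_st (array([ 5.70862e+02,  3.51423e+02, -2.46000e-01]), np.float64(1.15))
1.6 -9 28 [ 0.03  0.62  1.59 -0.    0.94 -1.41]
1.6 -100 28 [ 0.06  0.48  1.84 -0.    0.82 -1.37]
1.6 -100 110 [ 0.06  0.34  1.78 -0.    1.02 -1.37]
1.6 -130 110 [ 0.51  0.55  1.45 -0.    1.14 -0.83]
1.6 -94 28 [ 0.47  0.7   1.44 -0.    1.   -0.87]
1.6 16 28 [ 0.36  0.84  1.16 -0.    1.14 -0.97]
-1.6 -9 28 [ 0.03  0.62  1.59 -0.    0.94  1.74]
-1.6 -100 28 [ 0.06  0.48  1.84 -0.    0.82  1.77]
-1.6 -100 110 [ 0.06  0.34  1.78 -0.    1.02  1.77]
-1.6 -130 110 [ 0.51  0.55  1.45 -0.    1.14  2.32]
-1.6 -94 28 [ 0.47  0.7   1.44 -0.    1.    2.27]
-1.6 16 28 [ 0.36  0.84  1.16 -0.    1.14  2.17]
```

```bash
sed -i 's/^CH=.*/CH=np.array([557.1,129.8,-.135]); ST=np.array([570.9,351.4,-.244])/' h.py
python3 - <<'E'
from h import *
q=down(CH[2]+np.pi/2); X=-8.3
arm.reach(wp(CH,X,0.1,110),q); arm.gripper_to(.75)
print(arm.movel(wp(CH,X,0.1,27),speed=90,until_force=6),pose()[0].round(1),F())
arm.gripper_to(0.0); s=arm.sense(); print("w",s["width"],F())
for x in (-30,-60,-104):
    h=arm.movel(wp(CH,x,0.1,27.3),speed=60,until_force=20); print(x,h,F())
    if h: break
else:
    print(arm.movel(wp(CH,-106,0.1,95),speed=120,until_force=20),arm.sense()["width"],F())
print(pose()[0].round(1),arm.sense()["time_s"])
p=arm.grab_frame("side"); cv2.imwrite("pics/held.png",cv2.resize(p["pixels"][160:280,200:360],None,fx=4,fy=4)); np.savez("held.npz",W=cloud(p))
E
```

```text
False [549.3 131.   27.6] [-0.6  0.1 -0. ]
w 0.4570981781504858 [-1.2 -0.3  6.8]
-30 False [-3.2  1.   8.6]
-60 False [-3.4  0.6  8.9]
-104 False [ 0.5 -0.2 -3.4]
False 0.4617442215554565 [-0.5 -0.3 -5.4]
[451.7 144.1  94.3] 28.2083
```

View pics/held.png

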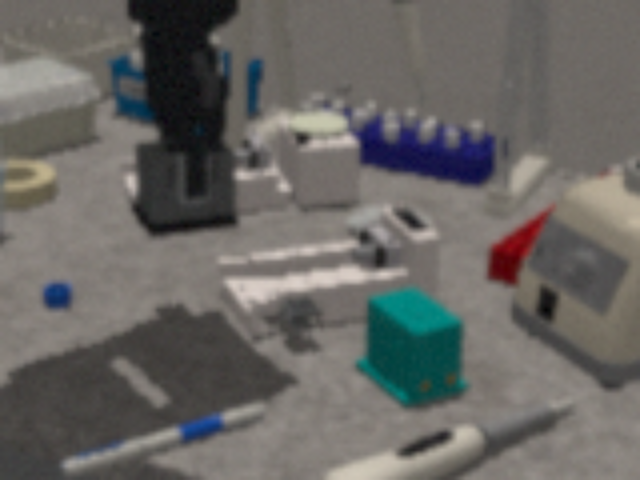

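The pack came out cleanly and hangs level in the jaws, with both docks and the bystanders unmoved. Now the insertion into the stirrer, guarded.

```bash
cat >> h.py <<'E'
def loc(D):
    p=pose()[0]; c,s=np.cos(D[2]),np.sin(D[2]); d=p[:2]-D[:2]; return np.array([d@[c,s],d@[-s,c],p[2]]).round(2)
def Fl(D):
    f=F(); c,s=np.cos(D[2]),np.sin(D[2]); return np.array([f[:2]@[c,s],f[:2]@[-s,c],f[2]]).round(1)
E
python3 - <<'E'
from h import *
import sys
arm.reach(wp(ST,-112,0,95),down(ST[2]+np.pi/2)); 
print(arm.movel(wp(ST,-97,0,29),speed=110,until_force=8),loc(ST),Fl(ST))
for x in (-85,-75,-65,-50,-35):
    h=arm.movel(wp(ST,x,0,28.6),speed=40,until_force=12); print(x,h,loc(ST),Fl(ST))
    if h: break
print(arm.sense()["width"],arm.sense()["time_s"])
E
```

```text
True [-96.87  -1.18  27.56] [-0.2 -1.2  4.2]
-85 False [-84.99  -0.25  28.15] [-0.4  0.1 -4.1]
-75 False [-7.468e+01 -3.000e-02  2.858e+01] [ 0.5  0.5 -3.4]
-65 False [-6.475e+01 -6.000e-02  2.858e+01] [ 0.3 -0.1 -2.3]
-50 False [-49.91  -0.08  28.49] [-0.   0.6 -4.2]
-35 False [-34.91  -0.09  28.49] [-0.   0.1 -2.1]
0.45784994595851497 32.175
```

Run:
```python
from h import *
arm.movel(wp(ST,-24,0,28.6),speed=40,until_force=12); arm.dwell(.2); print(loc(ST),Fl(ST))
x=-24
while x<24:
    x+=2
    h=arm.movel(wp(ST,x,0,28.6),speed=12,until_force=9); print(x,h,loc(ST),Fl(ST))
    if h or Fl(ST)[0]<-14: break
arm.dwell(.15); print("end",loc(ST),Fl(ST),arm.sense()["width"],arm.sense()["time_s"])
```

```text
[-2.415e+01  2.000e-02  2.859e+01] [ 0.4 -0.7 -3.4]
-22 False [-2.190e+01  1.000e-02  2.862e+01] [-0.2  0.  -3.8]
-20 False [-1.988e+01 -2.000e-02  2.860e+01] [ 0.2 -0.4 -2.8]
-18 False [-1.789e+01 -1.000e-02  2.859e+01] [-0.1  0.5 -3.2]
-16 False [-1.591e+01 -1.000e-02  2.859e+01] [-0.3 -0.2 -4. ]
-14 False [-1.430e+01  2.000e-02  2.852e+01] [-4.   0.6 -2.8]
-12 False [-12.1    0.03  28.48] [-2.6  0.2 -3.7]
-10 False [-9.93  0.03 28.51] [-3.2  1.4 -4.5]
-8 False [-7.93 -0.   28.54] [-3.9 -0.  -4.5]
-6 False [-5.99 -0.03 28.53] [-4.4  1.1 -3.6]
-4 False [-4.070e+00 -1.000e-02  2.851e+01] [-5.   0.2 -3.3]
-2 False [-2.310e+00  2.000e-02  2.853e+01] [-6.2  0.6 -3.8]
0 True [-2.84 -0.12 27.94] [-3.2 -0.3  2.5]
end [-2.98 -0.1  27.87] [-2.5 -0.9  6.9] 0.46014764870999625 36.6417
```

Run:
```python
from h import *
arm.movel(wp(ST,-4,0,28.4),speed=15); arm.dwell(.15); print(loc(ST),Fl(ST))
h=arm.movel(wp(ST,-9,0,28.4),speed=10,until_force=8); print("pull",h,loc(ST),Fl(ST)); arm.dwell(.1)
print(loc(ST),Fl(ST))
```

```text
[-4.37 -0.18 28.17] [-4.5 -0.8 -0.4]
pull True [-5.64 -0.13 27.98] [0.5 0.8 3. ]
[-5.67 -0.16 27.93] [2.2 1.3 4.3]
```

The pull test stops at x = -5.6 mm, right where the catch should be. Next I release, retreat and inspect.

Run:
```python
from h import *
arm.gripper_to(.75); arm.dwell(.1); print(Fl(ST))
arm.movel([*pose()[0][:2],130],speed=120)
arm.gripper_to(1.0); arm.reach([530,310,290],down(0)); p,W=snap("final")
print(top(W,ST),arm.sense()["time_s"])
cv2.imwrite("pics/fin.png",cv2.resize(p["pixels"][60:220,200:420],None,fx=3.5,fy=3.5))
```

```text
[-0.5  0.9 -0.1]
(2535, ((-5.930889129638672, -1.1169757843017578), (62.01536178588867, 40.76810073852539), 0.5835115313529968)) 40.7667
```

View pics/fin.png

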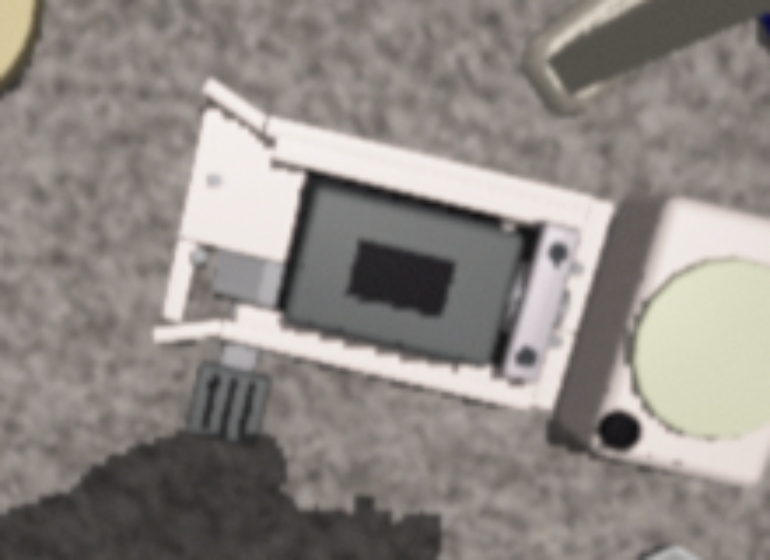

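The grey pack sits in the stirrer's rail (crop centre about 405,275). The catch plate is up behind it at (245,278), and the pack stayed at x = -5.9 mm after release. I'm handing in.

```bash
python3 -c "
from h import *
print(arm.finish_job(),arm.sense()['time_s'])"
```

```text
the job is handed in; nothing more can be done
the job is handed in; nothing more can be done
```

The battery pack is now in the stirrer's rail, and all my checks say it is latched. The job was handed in at about 41 s of the 64 s allowed.

- **Charger release:** I pressed the tab down to its bottom with a force of about 8 N. The pack popped about 9 mm forward, and I slid it out with no more than 9 N on the wrist.
- **Stirrer insertion:** I felt the plunger at about x = -15.5 mm and the end stop at about -2.5 mm. Forces stayed at about 7 N or less in the readings I took.
- **Last checks:** Pulling back, the pack held at x = -5.6 mm. After release it stayed at -5.9 mm, level, and the last picture shows the catch up behind it. The catch and plunger joints can't be read directly, so the latch is judged from the pull test and that picture.
- **Bystanders:** I saw none of them moved in the picture taken while the pack was held. I did not measure them again at the end.

**What disagreed:**
- **Fingertip position:** The first press on the tab touched nothing. The shut fingertips are about 8 mm above the reported tool point, while the description puts them 25 mm below it. I measured the real position with the cameras and used it from then on.
- **Charger position:** A second fit put the charger about 4 mm off along its rail, so I took the grasp position from the pack's own outline.

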